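# Turn the feeding flask strip-up and lay it in its rest

### The job

Roll the steel flask along the dresser top until the orange temperature strip on its sleeve faces straight up and let it lie still like that; only then lift it. Set it down, without dropping it, centred and lengthwise in the two wooden notches of the green flask rest with the orange strip still facing straight up, and leave everything else on the dresser where it is.

Things in the scene. Friction and masses are not known exactly. Their poses are not given: they have to be found in the camera images.
- flask: Steel flask lying on its side: body 40 mm in diameter, 120 mm long, with a grey and white twist cap 32 mm in diameter and 28 mm long on its +x end (clear of the surface). About 0.23 kg. Origin on its axis at the middle of the 120 mm body, 20 mm above the dresser; x runs along the axis towards the cap.
- sleeve: White sleeve, 96 mm long, stuck fast round the flask (never slips). An orange strip, 90 x 9 mm, runs along the flask on its +z side; a narrower blue line, 6 mm wide, on the other (-z) side. Origin as the flask's; x along the flask's axis, z points out through the middle of the orange strip (it faces up when z is vertical). At the start the strip faces sideways or down.
- cradle: Flask rest, fixed: green base plate 120 (x) x 84 (y) x 8 mm with two wooden V notches, 12 mm thick, centred 42 mm either side of the middle along x; flanks at 45 degrees, tips 46 mm above the dresser and 30 mm either side of the middle line. Origin: centre of the underside; x: the way the flask lies (cap either way). 72 mm between the notches are free for fingers, down to the plate.
- cradle_seat (a point): Where the flask's origin is when it lies centred in the rest: on the middle line, 48 mm above the dresser. Axes as the cradle's.
- teether: Pale green teether ring lying flat, 68 mm across, 12 mm high; origin at the centre of its underside. Bystander.
- cream_jar: White jar with a blue lid, 54 mm in diameter, 50 mm high; origin at the centre of its underside. Bystander.
- baby_bottle: Standing glass baby bottle, 58 mm in diameter, 170 mm high with its teat; origin at the centre of its underside. Bystander.
- monitor: White baby monitor camera, a ball on a round foot 72 mm across, 113 mm high; origin at the centre of its underside. Bystander.
- hairbrush: Wooden baby hairbrush lying bristles down, 180 mm long, 52 mm wide, 28 mm high; origin at table height under its middle, x towards the head. Bystander.
- drawer_unit_drawer0_handle (a point): Brass knob of the half-open drawer in the small drawer unit (160 x 220 x 110 mm) at the back left; the point lies at the knob. Bystander.
Not all that is in view belongs to the job. Leave any pink look-alike of the flask alone.

How it is judged:
By the outcome, as a careful person would: the job done as asked, in the order asked, and still so for the second after the job is handed in, with the robot touching nothing.
It also fails if it takes over 45 s, if anything falls off the work surface, if the arm or the gripper's body presses on something with over 40 N, if the wrist force passes 120 N, or if a joint passes its speed limit or range.

### The arm

A 7-joint arm with a two-finger parallel gripper is mounted at the origin on the work surface. World frame = base frame: x ahead of the robot, y to its left, z up, the work surface at z = 0. Lengths are in m, angles in rad, forces in N, time in s.
With the tool pointing down it reaches from about 0.35 to 0.9 m from the base axis. Payload 8.1 kg.
Tool frame: the origin (TCP) lies at the very end of the fingers, on their centre line; the grasp point (between the pads) lies 19 mm behind it (arm.tcp_to_grasp is the z of the grasp point in the tool frame, in m); z points along the fingers, y is the line along which they close (so a half turn about z gives the same grasp; the last joint's range is limited). The gripper opens to 92 mm and grips with 3 to 60 N. Pads are 19 mm wide; open, the fingers measure 130 mm over their backs; the gripper's body (75 mm by 190 mm) begins 47 mm behind the grasp point.
Start: joints at [-1.284, 0.434, 0.025, 1.573, -0.012, 1.134, -0.075], TCP at [0.238, 0.578, 0.227] pointing down, gripper open.
Joint ranges: [-2.62, 2.62], [-0.44, 2.09], [-1.27, 1.32], [0.08, 2.57], [-1.32, 4.46], [0.12, 2], [-2.74, 2.74]. Speed limits (rad/s): [2.22, 2.22, 3.01, 3.01, 3.14, 3.14, 3.14].

### API

Orientations are given as a rotation vector (axis times angle).
In Python, from cell import readout, vision, sign_off, arm gives the robot as it stands. The module is installed in compiled form; this text tells all that it offers.
- The arm moves only by the shell command python3 -m creep 'ROWS' [FORCE]. ROWS is JSON, a list of rows, each a list of 5 numbers: the shift along the tool's x, y, z in units of 4 cm (1.0 is 4 cm), then the turn about the tool's z in units of 4 degrees (1.0 is 4 degrees), then the opening, from 0 (shut) to 1 (fully open). A call has 1 to 12 rows; each row shifts and turns the commanded pose from where the row before left it, along the tool's axes as they then stand; what a row does not reach is not made up. A row lasts 1/8 s, in which the tool goes at most 62.5 mm and 10.7 degrees, less where a joint would pass 70% of its speed; a pose out of reach is approached as far as the arm can. A call with a number of a shift or a turn outside -1 to 1 is refused whole. A call with a gripper value outside its range is refused whole. The fingers move at their own pace and stop on an object; FORCE is the grip in N (left out, the last holds). Time passes only in rows, so rows that do not move let the fingers close. It gives the time, the measured TCP pose, the force, the opening and the grip force at its end, in the units of the state.
- readout.observe(): the state, without advancing time (a new reading comes with each control period).
- vision.get_image(name): name is "side" or "top" or "wrist"; returns a dict with "pixels" (480x640x3 uint8, blue, green, red), "z_map" (480x640 float32, m along the optical axis (not along the pixel's ray), 0 where there is no reading), "camera_matrix" (3x3 intrinsics, pixels), "position" and "rotation" of the camera in the world. Camera axes: x right, y up, looking along -z (the intrinsics and any distortion apply to the point x, -y, -z); pixel columns grow to the right and rows downward; lengths in m; the calibration is good to about 2 mm. A picture is of the moment at which its call begins.
- sign_off(): hands the job in; it is judged then, once.
The state is a dict: "clock": time; "joints": joint angles; "dq": joint speeds; "joint_efforts": joint torques, N m; "position": TCP position; "ee_rot": TCP orientation; "force": force on the tool from outside, world axes, zero at the start; "ft_torque": the same for the moment, N m; "width": opening from 0.0 (shut) to 1.0 (fully open); "gripper_force": force on a finger pad.
Only numpy, scipy, OpenCV 4.12 (cv2) and the standard library are available. Lean on these libraries where they do the work, as an engineer would, in place of code of your own. Each camera call takes 0.05 s, during which the arm holds its last target. There are 200 camera calls.

## Working session

There is one attempt and no reset: what is moved stays moved. The work goes in short steps, Python scripts to look and compute and a shell command to move; the robot and the scene stay as the last step left them, time stands still between calls to the robot, and variables do not carry over. Pictures are saved under pics/ and viewed, at most 10 in all, crops included, and the job is handed in when it is done.

```bash
mkdir -p pics
cat > h.py <<'E'
import numpy as np, cv2
from scipy.spatial.transform import Rotation as R
from cell import readout, vision, arm
def pts(im):
    z=im["z_map"];K=np.array(im["camera_matrix"]);v,u=np.mgrid[:480,:640]
    c=np.stack([(u-K[0,2])/K[0,0]*z,-(v-K[1,2])/K[1,1]*z,-z],-1)
    Rm=np.array(im["rotation"])
    if Rm.shape!=(3,3): Rm=R.from_rotvec(Rm).as_matrix()
    return c@Rm.T+np.array(im["position"])
E
python3 - <<'E'
from h import *
print(readout.observe(), arm.tcp_to_grasp)
for n in ["top","side"]:
    im=vision.get_image(n); cv2.imwrite(f"pics/{n}0.png",im["pixels"]); np.savez(f"{n}0.npz",**im)
    print(n,im["position"],im["rotation"],im["camera_matrix"])
E
```

```text
{'clock': 0.0, 'joints': array([-1.28360599,  0.43523658,  0.02496403,  1.57407534, -0.01158585,
        1.13400239, -0.07511563]), 'dq': array([-0.00107795, -0.00036339,  0.00031582,  0.00095918,  0.00108694,
        0.00109642, -0.00060224]), 'joint_efforts': array([-5.65109385e-04, -6.67827201e+01,  9.84249003e-01, -3.14460039e+01,
       -6.06480846e-02,  4.27859975e-02,  1.77134852e-04]), 'position': array([0.23735735, 0.57763127, 0.22594484]), 'ee_rot': array([-6.08491893e-01, -3.08194186e+00,  2.46501484e-03]), 'force': array([ 0.18371163,  0.69928176, -0.93779544]), 'ft_torque': array([-0.00763744, -0.04205431, -0.06745126]), 'gripper_force': 0.0, 'width': 0.9936857112575397} -0.0188
top [ 0.36637688 -0.01754344  1.0820394 ] [ 0.17437183 -0.13844663 -1.56793462] [[493.07727245   0.         320.58343508]
 [  0.         493.07727245 245.03076482]
 [  0.           0.           1.        ]]
side [-0.04214258 -0.61562481  0.80290529] [ 0.82480727 -0.34508003 -0.71865757] [[490.9923008    0.         310.99797941]
 [  0.         490.9923008  238.12464992]
 [  0.           0.           1.        ]]
```

View pics/top0.png

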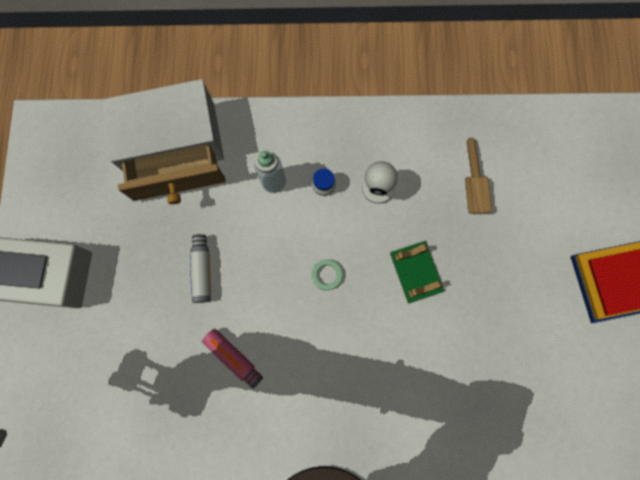

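View pics/side0.png

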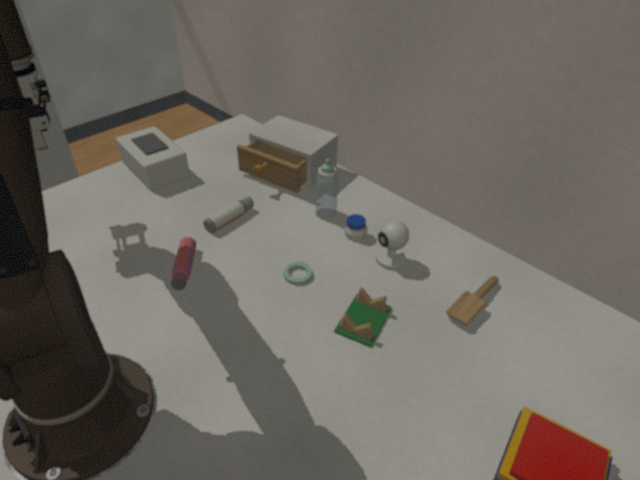

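The top view shows the white flask at (200,268) with its cap at the top, the pink look-alike at (232,358) and the rest at (417,271). In the side view the flask is at (230,214), with an orange streak on its lower flank towards the camera.

Run:
```python
from h import *
im={n:dict(np.load(f"{n}0.npz")) for n in["top","side"]}
P={n:pts(im[n]) for n in im}
box={"top":(185,228,217,308),"side":(198,190,262,236)}
for n in im:
    x0,y0,x1,y1=box[n]; hsv=cv2.cvtColor(im[n]["pixels"],cv2.COLOR_BGR2HSV)
    sub=P[n][y0:y1,x0:x1].reshape(-1,3); q=sub[(sub[:,2]>.012)&(sub[:,2]<.06)]
    c=q.mean(0); w=np.linalg.svd((q-c)[:,:2],full_matrices=False)[2][0]; w=w*np.sign(w[0])
    t=(q-c)[:,:2]@w; s=(q-c)[:,:2]@[-w[1],w[0]]
    mid=c[:2]+w*(np.percentile(t,1)+np.percentile(t,99))/2
    print(n,len(q),"c",c,"axis deg",np.degrees(np.arctan2(w[1],w[0])),"ext",np.percentile(t,[.5,99.5]),np.percentile(s,[1,99]),"mid",mid,"zmax",np.percentile(q[:,2],98))
    h=hsv[y0:y1,x0:x1].reshape(-1,3); o=(h[:,0]<22)&(h[:,1]>90)&(h[:,2]>60); b=(h[:,0]>95)&(h[:,0]<130)&(h[:,1]>80)
    for nm,m in(("orange",o),("blue",b)):
        m=m&(sub[:,2]>-.01); 
        if m.sum(): print(nm,m.sum(),sub[m].mean(0),sub[m].std(0))
    g=(hsv[...,0]>50)&(hsv[...,0]<75)&(hsv[...,1]>150); g[:, :330]=0
    pg=P[n][g]; pg=pg[abs(pg[:,2]-.008)<.008]
    (cx,cy),wh,a=cv2.minAreaRect((pg[:,:2]*1000).astype(np.float32)); print("cradle",cx,cy,wh,a,pg[:,2].mean())
    cr=pg[:,:2].mean(0); A=P[n].reshape(-1,3); k=A[(A[:,2]>.034)&(A[:,2]<.055)&(np.hypot(*(A[:,:2]-cr).T)<.08)]
    print("tips",len(k)); 
    if len(k)>8:
        _,l,cc=cv2.kmeans(k[:,:2].astype(np.float32),4,None,(3,50,1e-5),5,2); print(cc)
    cv2.imwrite(f"pics/{n}c.png",cv2.resize(im[n]["pixels"][y0-8:y1+8,x0-8:x1+8],None,fx=6,fy=6,interpolation=0))
```

```text
top 1269 c [0.52526347 0.26725533 0.03435103] axis deg 4.932770863163374 ext [-0.06898344  0.07752012] [-0.01693267  0.02230422] mid [0.52933721 0.26760692] zmax 0.04237571014856726
cradle 523.7020263671875 -203.21246337890625 (113.38375091552734, 79.88706970214844) 18.1079044342041 0.007775123377773446
tips 173
[[ 0.49016404 -0.23808306]
 [ 0.5549808  -0.16731122]
 [ 0.56881946 -0.21084951]
 [ 0.47481805 -0.19333218]]
side 744 c [0.51851834 0.25899737 0.02974837] axis deg 3.8777256381625835 ext [-0.06386685  0.08343276] [-0.01327772  0.02327226] mid [0.52796784 0.25963788] zmax 0.04060732931659983
orange 42 [0.51725191 0.24892226 0.01388398] [0.02463975 0.00283335 0.00257491]
cradle 537.4183349609375 -206.1864471435547 (30.004501342773438, 0.0) 175.6398162841797 0.0068786234559572446
tips 174
[[ 0.56728005 -0.2155929 ]
 [ 0.47327742 -0.19613586]
 [ 0.55245316 -0.17011122]
 [ 0.4881492  -0.24113643]]
```

Run:
```python
from h import *
im=dict(np.load("top0.npz"));P=pts(im)
for n,(u,v) in dict(pink_top=(210,332),pink_mid=(232,358),knob=(173,196),drawer=(215,180),bottle=(270,180)).items(): print(n,P[v,u])
s=readout.observe(); M=R.from_rotvec(s["ee_rot"]).as_matrix(); print(M.round(3))
d=np.array([.514,.267,.10])-s["position"]; print("tool shift units",M.T@d/.04, "x heading",np.degrees(np.arctan2(M[1,0],M[0,0])))
```

```text
pink_top [0.39234992 0.23894689 0.03585895]
pink_mid [0.33913017 0.1902437  0.03788942]
knob [0.6761902  0.31918847 0.08235721]
drawer [0.72511832 0.24098992 0.04170642]
bottle [0.70650072 0.11169233 0.09283162]
[[-0.925  0.38  -0.   ]
 [ 0.38   0.925 -0.001]
 [-0.    -0.001 -1.   ]]
tool shift units [-9.34813858 -4.55179345  3.15900691] x heading 157.6625668683311
```

```bash
python3 -m creep '[[-0.85,-0.41,0,0,1],[-0.85,-0.41,0,0,1],[-0.85,-0.41,0,0,1],[-0.85,-0.41,0,0,1],[-0.85,-0.41,0,0,1],[-0.85,-0.41,0,0,1],[-0.85,-0.41,0,0,1],[-0.85,-0.41,0,0,1],[-0.85,-0.41,0,0,1],[-0.85,-0.41,0,0,1],[-0.85,-0.45,0,0,1],[0,0,0,0,1]]'
python3 -m creep '[[0,0,0,-1,1],[0,0,0,-1,1],[0,0,0,-1,1],[0,0,0,-1,1],[0,0,0,-1,1],[0,0,0,-1,1],[0,0,0,-0.7,1],[0,0,0,0,1]]'
cat > look.py <<'E'
import sys
from h import *
im=vision.get_image("wrist"); cv2.imwrite(f"pics/{sys.argv[1]}.png",im["pixels"]); np.savez("w.npz",**im)
s=readout.observe(); M=R.from_rotvec(s["ee_rot"]).as_matrix(); print(s["clock"],s["position"],s["force"],s["width"],"xhead",np.degrees(np.arctan2(M[1,0],M[0,0])), "tilt",M[2].round(3))
P=pts(im); px=im["pixels"]; hsv=cv2.cvtColor(px,cv2.COLOR_BGR2HSV)
lo,hi=float(sys.argv[2]),float(sys.argv[3]); g=np.array(s["position"])  # flask height band
near=np.hypot(P[...,0]-g[0],P[...,1]-g[1])<.13
m=(P[...,2]>lo)&(P[...,2]<hi)&near&(im["z_map"]>.05)&(hsv[...,1]<70)
n,l,st,ce=cv2.connectedComponentsWithStats(m.astype(np.uint8)); k=1+np.argmax(st[1:,4]); print("comp",st[k])
q=P[l==k]; top=q
(cx,cy),(w,h),a=cv2.minAreaRect((q[:,:2]*1000).astype(np.float32)); print("rect mm",cx,cy,w,h,a,"zmax",np.percentile(q[:,2],99))
for nm,c in(("orange",(hsv[...,0]<22)&(hsv[...,1]>100)&(hsv[...,2]>60)),("blue",(hsv[...,0]>95)&(hsv[...,0]<130)&(hsv[...,1]>80))):
    c=c&near&(P[...,2]>.003)&(P[...,2]<hi+.01)
    if c.sum()>20:
        o=P[c]; f=np.polyfit(o[:,0],o[:,1],1); print(nm,c.sum(),o.mean(0),o.std(0),"dir",np.degrees(np.arctan(f[0])))
E
python3 look.py w1 .008 .06
```

```text
clock: 1.6
position: [0.5163, 0.2639, 0.2264]
ee_rot: [0.617, 3.079, -0.003]
force: [-0.6, 0.3, -0.5]
width: 1.001
gripper_force: 0.0
clock: 2.6
position: [0.5136, 0.2683, 0.2265]
ee_rot: [0.123, -3.138, -0.0]
force: [1.2, 1.2, -0.2]
width: 1.002
gripper_force: 0.0
2.65 [0.51374103 0.26815394 0.22653212] [ 0.01561444 -0.71215076  0.48130831] 0.9961941053233007 xhead -175.55701617627676 tilt [ 0.001  0.    -1.   ]
comp [ 294  154   40  140 4912]
rect mm 530.1427001953125 269.77239990234375 147.83860778808594 40.06527328491211 4.762121677398682 zmax 0.04109223251355932
orange 85 [0.51661414 0.2480912  0.01978927] [0.02521433 0.00206624 0.00205273] dir 4.603215635400341
blue 124 [0.51596811 0.28871765 0.02582385] [0.0283329  0.00238925 0.0019827 ] dir 4.68972604549869
```

View pics/w1.png

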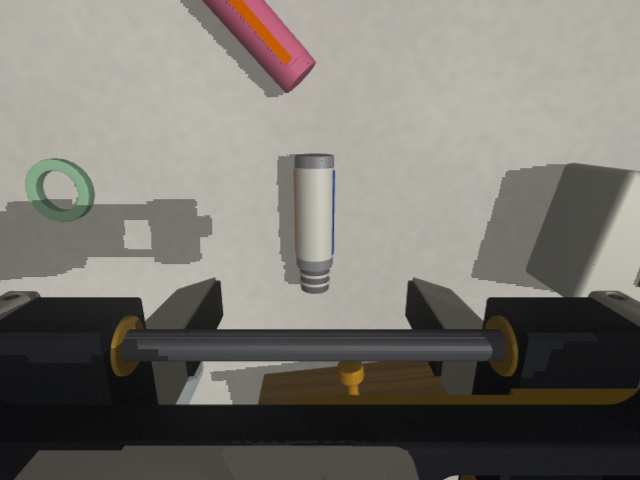

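```bash
python3 -m creep '[[-0.06,0,0.8,0,1],[0,0,0.8,0,1],[0,0,0.8,0,1],[0,0,0.8,0,1],[0,0,0.8,0,1],[0,0,0.7,0,1],[0,0,0.5,0,1],[0,0,0.28,0,0.8],[0,0,0,0,0.55],[0,0,0,0,0.55],[0,0,0,0,0.55],[0,0,0,0,0.55]]' 5
python3 -m creep '[[0,0.08,0,0,0.55],[0,0.1,0,0,0.55],[0,0.1,0,0,0.55],[0,0.1,0,0,0.55],[0,0.08,0,0,0.55],[0,0,0,0,0.55]]'
python3 look.py w2 .008 .043
```

```text
clock: 4.15
position: [0.517, 0.268, 0.0081]
ee_rot: [-0.122, 3.138, 0.001]
force: [-0.5, -0.1, -0.4]
width: 0.561
gripper_force: 0.0
clock: 4.9
position: [0.5152, 0.2866, 0.0075]
ee_rot: [-0.123, 3.139, 0.0]
force: [0.0, -0.3, 0.1]
width: 0.55
gripper_force: 0.0
4.95 [0.51519869 0.28627279 0.00750349] [0.41245894 0.20946998 0.47632526] 0.5493332920934523 xhead -175.52228140377917 tilt [ 0. -0. -1.]
comp [  259   179    96   150 12921]
rect mm 487.65655517578125 281.5247802734375 65.1024169921875 40.218170166015625 4.625293731689453 zmax 0.04092229205468854
orange 1285 [0.50538465 0.26508782 0.03061068] [0.02432181 0.00244179 0.00254129] dir 4.4911202469933675
```

View pics/w2.png

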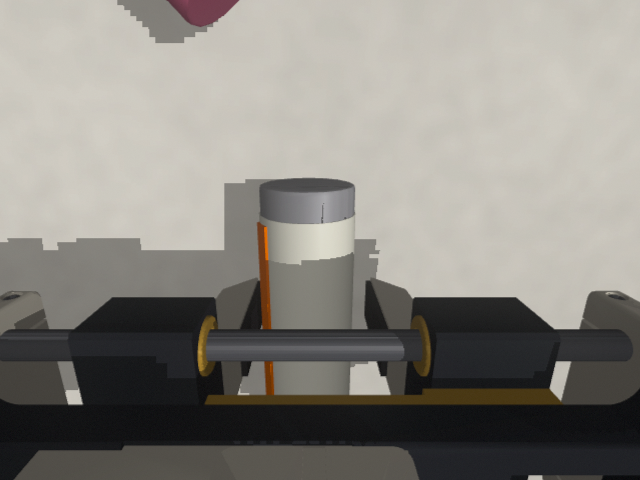

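The flask rolls without slipping inside the finger cage; the strip (column 265) is now about 60° from up, so about 21 mm is left.

```bash
python3 -m creep '[[0,0.07,0,0,0.55],[0,0.1,0,0,0.55],[0,0.1,0,0,0.55],[0,0.1,0,0,0.55],[0,0.07,0,0,0.55],[0,0,0,0,0.55],[0,0,0,0,0.55]]'
python3 look.py w3 .008 .043
```

```text
clock: 5.82
position: [0.5139, 0.3036, 0.0075]
ee_rot: [-0.122, 3.139, -0.0]
force: [-0.6, -0.1, 0.4]
width: 0.551
gripper_force: 0.0
5.875 [0.51392464 0.30351259 0.00752566] [0.86723531 0.3812956  0.09547058] 0.5494187297538025 xhead -175.55006536924864 tilt [-0. -0. -1.]
comp [  215   179   139   150 13004]
rect mm 488.79290771484375 288.6499328613281 68.44361114501953 58.90637969970703 4.6528730392456055 zmax 0.04120596697412132
orange 2920 [0.50009286 0.29306431 0.0399324 ] [0.02210196 0.0031753  0.00092985] dir 4.639556017877396
```

```bash
python3 look.py w4 .02 .043
```

```text
5.925 [0.51392348 0.30350616 0.00752916] [ 0.29421981 -0.4579049  -0.02405875] 0.5556715449665764 xhead -175.55189705427256 tilt [ 0. -0. -1.]
comp [  257   183    97   146 11137]
rect mm 486.3966979980469 297.7865295410156 65.0779800415039 40.49272537231445 4.601284027099609 zmax 0.04088425411081567
orange 2928 [0.50005493 0.29305832 0.03992594] [0.02212426 0.00316465 0.00093321] dir 4.592330111725559
```

View pics/w4.png

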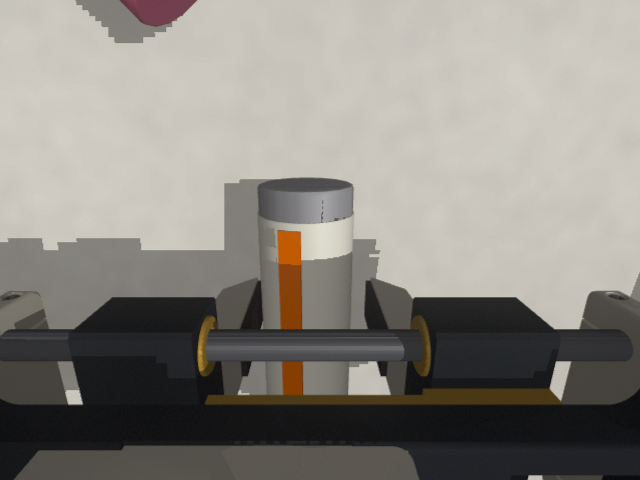

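The strip (column 290) is now about 16° from up, with a roll of about 6 mm left.

```bash
python3 -m creep '[[0,0.04,0,0,0.55],[0,0.04,0,0,0.55],[0,0.04,0,0,0.55],[0,0.04,0,0,0.55],[0,0,0,0,0.55],[0,0,0,0,0.55]]'
python3 look.py w5 .02 .043
```

```text
clock: 6.68
position: [0.5134, 0.3101, 0.0075]
ee_rot: [0.122, -3.139, -0.0]
force: [-0.2, 0.2, 0.6]
width: 0.551
gripper_force: 0.0
6.725 [0.51339887 0.31003225 0.00755345] [-0.108757    0.60473426 -1.07831933] 0.5514479398835318 xhead -175.5414193091885 tilt [-0.  0. -1.]
comp [  215   183   137   146 12329]
rect mm 487.7133483886719 294.5940856933594 67.25345611572266 57.790409088134766 4.702621936798096 zmax 0.04093861577267228
orange 2998 [0.49929304 0.30452952 0.04073728] [0.02194278 0.00320638 0.00058177] dir 4.763625189904947
```

```bash
cat > ang.py <<'E'
from h import *
from scipy.optimize import least_squares
im=vision.get_image("wrist"); s=readout.observe()
P=pts(im); hsv=cv2.cvtColor(im["pixels"],cv2.COLOR_BGR2HSV); g=s["position"]
M=R.from_rotvec(s["ee_rot"]).as_matrix(); ax=-M[:,0]; ly=M[:,1]
d=P-g; t=d@ax; y=d@ly; z=P[...,2]
m=(abs(y)<.0245)&(z>g[2]+.02)&(z<g[2]+.04)&(t<-.012)&(t>-.08)
f=least_squares(lambda p:np.hypot(y[m]-p[0]-p[1]*(t[m]+.03),z[m]-p[2])-.02,[0,0,g[2]+.0125],loss="soft_l1",f_scale=.0005).x
o=(hsv[...,0]<22)&(hsv[...,1]>100)&m
dy=y[o]-f[0]-f[1]*(t[o]+.03)
print("clock",s["clock"],"pos",g,"axis y in tool mm",1e3*(f[0]+.03*f[1]),"slope deg",np.degrees(f[1]),"axis z",f[2],"resid")
print("orange offset mm",1e3*dy.mean(),"edges",1e3*np.percentile(dy,[2,98]),"angle deg",np.degrees(np.arctan2(dy.mean(),(z[o]-f[2]).mean())), "near end t", 1e3*np.percentile(t[m],.5), "strip near end t",1e3*np.percentile(t[o],1),"width",s["width"],"force",s["gripper_force"])
E
python3 ang.py
```

```text
clock 6.775 pos [0.5134021  0.31001205 0.00754442] axis y in tool mm -4.283929125309329 slope deg 0.24084987809271505 axis z 0.020122184321647918 resid
orange offset mm -0.01638756449482655 edges [-4.40196204  4.48969677] angle deg -0.04553977069436722 near end t -60.234110993888855 strip near end t -44.87139849802657 width 0.5560122283834491 force 0.0
```

The strip now faces straight up within measurement error (0.0°, axis height 20.1 mm). Next I centre the fingers, let the flask lie, then grip.

```bash
python3 -m creep '[[0,-0.05,0,0,0.55],[0,-0.055,0,0,0.55],[0,0,0.08,0,0.55],[0,0,0,0,0.55],[0,0,0,0,0.55],[0,0,0,0,0.55],[0,0,0,0,0.55],[0,0,0,0,0.55]]' 15
python3 ang.py
python3 -m creep '[[0,0,0,0,0.5],[0,0,0,0,0.47],[0,0,0,0,0.44],[0,0,0,0,0.4],[0,0,0,0,0.35],[0,0,0,0,0.3],[0,0,0,0,0.3],[0,0,0,0,0.3]]' 15
python3 ang.py
```

```text
clock: 7.78
position: [0.5137, 0.3059, 0.0044]
ee_rot: [-0.122, 3.139, 0.0]
force: [-0.1, 1.0, 0.9]
width: 0.548
gripper_force: 0.0
clock 7.825 pos [0.51373414 0.3059284  0.00436891] axis y in tool mm -0.24501549656397556 slope deg 0.14897420304927628 axis z 0.02011706411728787 resid
orange offset mm -0.03524647075282436 edges [-4.32600789  4.24988854] angle deg -0.09771423384467488 near end t -60.29430017897697 strip near end t -44.9628200499059 width 0.5509856298189238 force 0.0
clock: 8.82
position: [0.5137, 0.3059, 0.0044]
ee_rot: [-0.122, 3.139, -0.0]
force: [0.6, -0.4, -0.1]
width: 0.43
gripper_force: 15.0
clock 8.875 pos [0.51368222 0.30586852 0.00434435] axis y in tool mm -0.10606039441289265 slope deg 0.23188521288214883 axis z 0.020139857791386957 resid
orange offset mm 0.0532715185246186 edges [-4.35158276  4.4479129 ] angle deg 0.14810548728713932 near end t -60.24672955780395 strip near end t -44.96690802611841 width 0.42813772930650734 force 14.99990701675415
```

Gripped, strip still at 0.1° from up. Lifting and carrying to the rest.

```bash
python3 -m creep '[[0,0,-0.2,0,0.3],[0,0,-0.5,0,0.3],[0,0,-0.7,0,0.3],[0,0,-0.7,0,0.3],[0,0,-0.7,0,0.3],[0,0,-0.6,0,0.3],[0,0,-0.3,0,0.3],[0,-0.3,0,0,0.3],[0,-0.6,0,0,0.3],[0,-0.8,0,0,0.3],[0.1,-0.8,0,0,0.3],[0.1,-0.8,0,0,0.3]]' 20
python3 -m creep '[[0.1,-0.8,0,0,0.3],[0.1,-0.8,0,0,0.3],[0.1,-0.8,0,0,0.3],[0.1,-0.8,0,0,0.3],[0.1,-0.8,0,0,0.3],[0.1,-0.8,0,0,0.3],[0,-0.8,0,0,0.3],[0,-0.8,0,0,0.3],[0,-0.8,0,0,0.3],[0,-0.8,0,0,0.3],[0,-0.5,0,0,0.3],[0,-0.2,0,0,0.3]]'
python3 -m creep '[[0,-0.1,0,-0.9,0.3],[0,0,0,-0.9,0.3],[0,0,0,-0.9,0.3],[0,0,0,-0.73,0.3],[0,0,0,0,0.3],[0,0,0,0,0.3]]'
python3 ang.py
python3 - <<'E'
from h import *
s=readout.observe();print(s["position"],s["force"])
im=vision.get_image("wrist");cv2.imwrite("pics/w6.png",im["pixels"]);P=pts(im)
hsv=cv2.cvtColor(im["pixels"],cv2.COLOR_BGR2HSV);c=np.array([.522,-.2035])
M=R.from_rotvec(s["ee_rot"]).as_matrix();print("head",np.degrees(np.arctan2(-M[1,0],-M[0,0])))
rel=P[...,:2]-c;a=np.radians(18.4);t=rel@[np.cos(a),np.sin(a)];y=rel@[-np.sin(a),np.cos(a)];z=P[...,2]
g=(hsv[...,0]>45)&(hsv[...,0]<80)&(hsv[...,1]>130)&(abs(z-.008)<.006)&(abs(t)<.1)&(abs(y)<.08)
print("green",g.sum(),"t",np.percentile(t[g],[.5,99.5]),"y",np.percentile(y[g],[.5,99.5]))
w=(z>.012)&(z<.055)&(abs(t)<.065)&(abs(y)<.045)
for sg in(-1,1):
    k=w&(t*sg>.02)&(abs(z-.04)<.008)
    for h in(-1,1):
        q=k&(y*h>.012)
        if q.sum()>5: print("notch",sg,"side",h,q.sum(),t[q].mean(),np.percentile(t[q],[2,98]),y[q].mean(),np.percentile(y[q],[2,98]))
E
```

```text
clock: 10.38
position: [0.5152, 0.17, 0.1512]
ee_rot: [0.119, -3.137, 0.002]
force: [-0.1, -0.1, -3.0]
width: 0.429
gripper_force: 20.0
clock: 11.88
position: [0.5172, -0.1779, 0.1514]
ee_rot: [0.116, -3.137, 0.001]
force: [-1.3, 1.1, -2.3]
width: 0.429
gripper_force: 20.0
clock: 12.62
position: [0.519, -0.179, 0.1521]
ee_rot: [0.495, -3.102, -0.001]
force: [-0.5, 0.3, -2.2]
width: 0.434
gripper_force: 20.0
clock 12.675 pos [ 0.51909695 -0.17908449  0.15210651] axis y in tool mm 0.2941110697129993 slope deg 0.14582605801674614 axis z 0.16794362277501718 resid
orange offset mm -0.01989112198189659 edges [-4.36479626  4.32144161] angle deg -0.0552363837595682 near end t -60.26867631829088 strip near end t -44.97198522628147 width 0.4301210388953952 force 19.998643398284912
[ 0.51909695 -0.17908449  0.15210651] [ 1.00627969 -0.30830052 -3.25006544]
head 18.12358200837755
green 3298 t [-0.05820723  0.05051314] y [-0.04196575  0.04007201]
notch -1 side -1 424 -0.04180517081777371 [-0.04743514 -0.03583519] -0.022710664644155137 [-0.03221806 -0.01382612]
notch -1 side 1 223 -0.04414636285489785 [-0.04733262 -0.04029038] 0.020822949671441174 [0.01236838 0.02941221]
notch 1 side -1 257 0.03945430294299248 [0.0362023  0.04477207] -0.024462257162482348 [-0.03228129 -0.01615694]
```

View pics/w6.png

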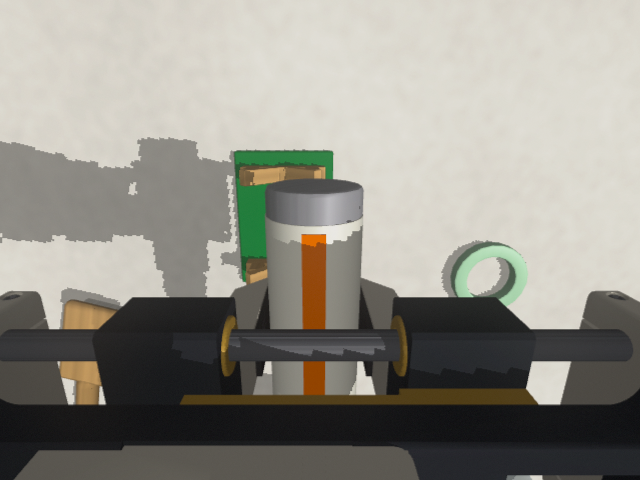

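The strip is at column 314 and still straight up (0.05°). The rest lies at (285,215) in this picture, left and below, with the notch centre re-measured at about (0.5228, -0.2046).

```bash
python3 -m creep '[[0.05,-0.25,0,0,0.3],[0.05,-0.25,0,0,0.3],[0,-0.14,0,0,0.3],[0,0,0.3,0,0.3],[0,0,0.6,0,0.3],[0,0,0.6,0,0.3],[0,0,0.6,0,0.3],[0,0,0.4,0,0.3],[0,0,0.2,0,0.3],[0,0,0,0,0.3],[0,0,0,0,0.3]]'
python3 ang.py
python3 - <<'E'
from h import *
s=readout.observe();print(s["position"],s["force"])
im=vision.get_image("wrist");cv2.imwrite("pics/w7.png",im["pixels"])
E
```

```text
clock: 14.1
position: [0.5242, -0.2049, 0.045]
ee_rot: [-0.496, 3.101, -0.001]
force: [0.2, -0.3, -3.4]
width: 0.432
gripper_force: 20.0
clock 14.15 pos [ 0.52425337 -0.20489019  0.04507091] axis y in tool mm 0.28104744551577204 slope deg 0.16937489787256998 axis z 0.06084247156032259 resid
orange offset mm -0.01899682174900011 edges [-4.36212867  4.31969054] angle deg -0.052720718615691414 near end t -60.222616752286996 strip near end t -45.0008910391021 width 0.42784034407597504 force 19.998798072338104
[ 0.52425337 -0.20489019  0.04507091] [ 0.95716453 -0.37575922 -2.87523342]
```

View pics/w7.png

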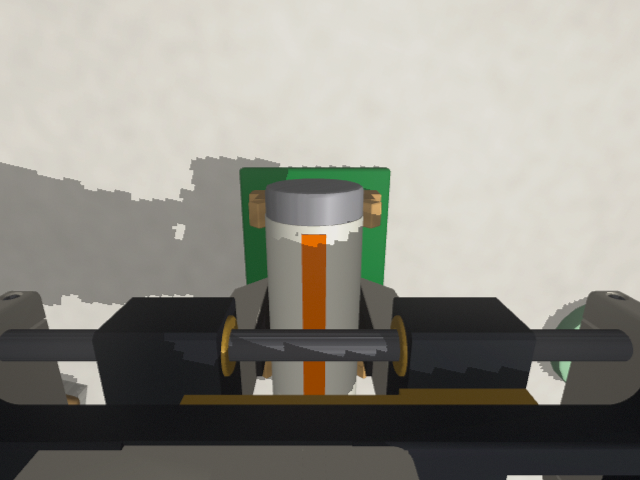

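The flask hangs over the rest, with the wooden tips visible evenly at columns 258 and 372. One last check of plate and tips in tool axes.

Run:
```python
from h import *
s=readout.observe();im=vision.get_image("wrist");P=pts(im);hsv=cv2.cvtColor(im["pixels"],cv2.COLOR_BGR2HSV)
M=R.from_rotvec(s["ee_rot"]).as_matrix();d=(P-s["position"])*1e3;t=-d@M[:,0];y=d@M[:,1];z=P[...,2]
g=(hsv[...,0]>45)&(hsv[...,0]<80)&(hsv[...,1]>130)&(abs(z-.008)<.005)&(t>-75)&(t<0)&(abs(y)<60)
print("near edge t",np.percentile(t[g],[0.5,2]),"y",np.percentile(y[g],[1,99]))
for lo,hi in((-57,-45),(-40,-10)):
    k=g&(t>lo)&(t<hi); print(lo,k.sum(),np.percentile(y[k],[.5,99.5]))
w=(abs(z-.041)<.008)&(abs(y)<40)&(abs(y)>20.5)&(hsv[...,1]>60)&(hsv[...,0]<25)
for a in(-1,1):
    for b in(-1,1):
        k=w&(t*a>25)&(abs(t)<60)&(y*b>0)
        if k.sum()>5:print(a,b,k.sum(),"t",np.percentile(t[k],[2,50,98]),"y outer",np.percentile(b*y[k],98)*b,"zmax",z[k].max())
```

```text
near edge t [-60.41016618 -60.23942361] y [-40.07956464  41.72217732]
-57 1191 [-40.04336312  41.82251812]
-40 1455 [-40.35470654  41.93942877]
-1 -1 434 t [-48.96269259 -44.19638995 -37.72486958] y outer -30.337391322668516 zmax 0.04662784066104289
-1 1 470 t [-49.08244922 -44.2981925  -37.84440814] y outer 31.380124184461803 zmax 0.04643402440728017
1 -1 129 t [35.9124952  41.91776346 46.73095893] y outer -26.890817357739685 zmax 0.04639619722758945
1 1 117 t [36.5270946  41.57423324 46.39998427] y outer 27.740580496611102 zmax 0.04647805576172753
```

```bash
python3 -m creep '[[0.01,0.01,0.1,0,0.3],[0,0,0.1,0,0.3],[0,0,0.06,0,0.3],[0,0,0.03,0,0.3],[0,0,0.02,0,0.3],[0,0,0,0,0.3]]'; python3 ang.py
```

```text
clock: 15.0
position: [0.5234, -0.2048, 0.0323]
ee_rot: [-0.496, 3.102, -0.001]
force: [-1.3, -1.3, 1.3]
width: 0.429
gripper_force: 20.0
clock 15.05 pos [ 0.52336587 -0.20478037  0.0322651 ] axis y in tool mm 0.23705704766803418 slope deg 0.1310960793479475 axis z 0.04808709607665245 resid
orange offset mm -0.024547263386820926 edges [-4.35156364  4.2939107 ] angle deg -0.06808056620310114 near end t -60.219918564949886 strip near end t -44.98218694907568 width 0.432946721780619 force 19.998014867305756
```

The wrist load went from −3 to +1 N with the axis at 48.1 mm, so the flask is seated. Releasing gently.

```bash
python3 -m creep '[[0,0,0,0,0.3],[0,0,0,0,0.3],[0,0,0,0,0.45],[0,0,0,0,0.5],[0,0,0,0,0.55],[0,0,0,0,0.65],[0,0,0,0,0.65],[0,0,0,0,0.65]]' 3; python3 ang.py
python3 -m creep '[[0,0,-0.1,0,0.65],[0,0,-0.3,0,0.65],[0,0,-0.6,0,0.65],[0,0,-0.8,0,0.65],[0,0,-0.8,0,0.65],[0,0,-0.8,0,0.65],[0,0,0,0,0.65],[0,0,0,0,0.65]]'
python3 - <<'E'
from h import *
im=vision.get_image("wrist");P=pts(im);a=im["pixels"];b=vision.get_image("top")["pixels"]
cv2.imwrite("pics/fin.png",np.hstack([cv2.resize(a,(400,300)),cv2.resize(b,(400,300))]))
hsv=cv2.cvtColor(a,cv2.COLOR_BGR2HSV);o=(hsv[...,0]<22)&(hsv[...,1]>120)&(P[...,2]>.058)&(P[...,2]<.075)
q=P[o]-[.5234,-.2048,0];h=np.radians(18.3);t=q@[np.cos(h),np.sin(h),0];y=q@[-np.sin(h),np.cos(h),0]
print(o.sum(),"t",np.percentile(t,[1,99]),"y",np.percentile(y,[1,50,99]),"z",np.percentile(q[:,2],[2,50,98]))
E
```

```text
clock: 16.05
position: [0.5232, -0.2044, 0.0319]
ee_rot: [-0.496, 3.102, 0.0]
force: [0.2, -0.5, 0.5]
width: 0.65
gripper_force: 0.0
clock 16.1 pos [ 0.52314069 -0.20443127  0.03190986] axis y in tool mm -0.14098102538566357 slope deg 0.09252698781838872 axis z 0.048091045263375494 resid
orange offset mm -0.02185376254959924 edges [-4.35464841  4.30222746] angle deg -0.06058293753538649 near end t -60.15611171856551 strip near end t -44.7492376916554 width 0.6482816243461412 force 0.0
clock: 17.1
position: [0.5229, -0.2043, 0.1681]
ee_rot: [-0.496, 3.102, 0.0]
force: [0.5, 0.8, -0.9]
width: 0.65
gripper_force: 0.0
1285 t [-0.04407856  0.04400542] y [-0.00416212  0.00036213  0.0043305 ] z [0.06733792 0.06870639 0.07011397]
```

View pics/fin.png

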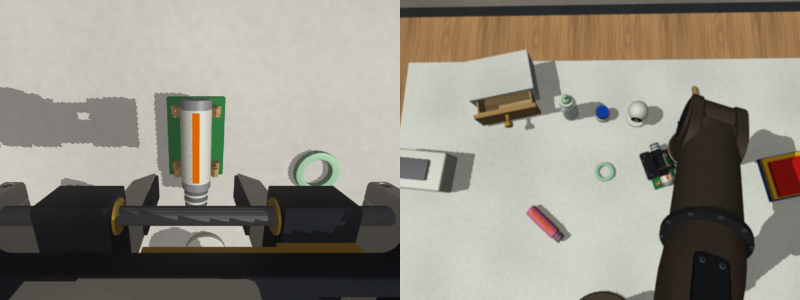

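The flask lies in both notches with the orange strip up (left half, column 195), and every bystander that can be seen is where it was.

```bash
python3 -c "
from cell import sign_off
print(sign_off())"
```

```text
the job is handed in; nothing more can be done
None
```

The flask was rolled strip-up, left to lie still, then lifted and set down in the green rest: strip within about 0.1° of straight up, centred to about 1 mm. The job was handed in at about 17 s; the hairbrush was behind the arm in the last overhead picture, and the other bystanders looked unmoved.

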